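Clear the canister and crank the tumbling drum

TASK

First lift the white and red canister out of the way of the tumbler's crank, stand it upright on the free part of the grey drip tray and let go of it. Then take a firm hold of the crank's red grip and give the drum two full turns counter-clockwise (facing the cover), steadily through the heavy part of each turn, never letting it run back or race on (take at least 5 seconds for a turn), and let go with the grip back at the top, the drum at rest. Leave everything else where it is.

Things in the scene. Friction and masses are not known exactly. Their poses are not given: they have to be found in the camera images.
- canister_mid (a point): centre (110 mm above its foot) of the canister: an upright white cylinder with a red band and a blue lid, 60 mm across, 220 mm high, 0.4 kg, standing on the table in front of the tumbler's cover, in the path of the crank's grip. Its z axis is its own axis.
- tray_floor (a point): middle of the inner floor of the fixed grey drip tray. The floor is 5 mm above the table, inside 168 mm along its x and 268 mm along its y; rim 6 mm thick, 16 mm above the table. The tin stands on it, centred about 80 mm to the +y side of the middle; the half towards -y is free.
- crank_hub (a point): centre of the circle that the middle of the crank's grip describes (radius 65 mm), on the crank's axis, 60 mm out from the drum's cover. Its z axis is the crank's axis, pointing out of the cover; it leans 40 deg from vertical, towards the side where the canister stands at the start. Its x and y axes turn with the crank; the grip is on its -y side.
- crank_grip (a point): middle of the crank's red grip: a cylinder 28 mm across and 55 mm long, its axis (z of this point) parallel to the crank's, free to spin on its pin, so that the hand need not turn while cranking. This point is 36 mm above the flat crank arm, which is 14 mm above the drum's cover.
- tumbler: fixed cradle of the vegetable-washing drum (200 mm across, 160 mm long), base 250 x 250 mm; origin on the table below the middle of the drum's cover, which is 210 mm above it. The cover slants and faces its +y and up.
- spray_bar (a point): middle of the fixed bar (25 mm thick, 160 mm long along the tumbler's x) of the rinse arm above the drum: 232 mm above crank_hub and 30 mm to the tumbler's -y of it. A hand pointing straight down cannot follow the upper part of the crank's circle under it; one pointing along the crank's axis clears it.
- crank (a joint): angle of crank and drum, rad; 0: grip at the top of its slanting circle; grows counter-clockwise facing the cover (right-hand about crank_hub's z), counting on over turns. The load (about 1.3 kg) lies opposite the grip: the drum stays by itself with the grip at the top (within 0.15 rad), pulls back in the first half turn (6 to 11 N at the grip), drags the crank forward in the second and races if not held.
- tin: bystander, to be left alone: red-labelled food tin, 68 mm across and 75 mm high, standing at the +y end of the tray; origin under its middle
- soap: bystander, to be left alone: blue soap bottle, 60 mm across, 200 mm high; origin under its middle
- strainer: bystander, to be left alone: small steel sink strainer, 90 mm across, 35 mm high; origin under its middle
- scrubber: bystander, to be left alone: white-handled brush lying on the table; origin under its middle (lying along its x)
- ladle: bystander, to be left alone: steel spoon lying on the table; origin under its middle (lying along its x)
- mug: bystander, to be left alone: white mug, 76 mm across, 90 mm high; origin under its middle
- jar: bystander, to be left alone: amber jar with steel cap, 70 mm across, 100 mm high; origin under its middle
- canister: the same canister; origin in the middle of its foot
Not all that is in view belongs to the job. There is more than one size of the canister; the job needs the middle-sized.

How it is judged:
By the outcome, as a careful person would: the job done as asked, in the order asked, and still so for the second after the job is handed in, with the robot touching nothing.
It also fails if it takes over 72 s, if anything falls off the work surface, if the arm or the gripper's body presses on something with over 40 N, if the wrist force passes 120 N, or if a joint passes its speed limit or range.

ROBOT

A 6-joint arm with a two-finger parallel gripper is mounted at the origin on the work surface. World frame = base frame: x ahead of the robot, y to its left, z up, the work surface at z = 0. Lengths are in m, angles in degrees, forces in N, time in s.
With the tool pointing down it reaches from about 0.375 to 0.9 m from the base axis. Payload 3.1 kg.
Tool frame: the origin (TCP) lies at the very end of the fingers, on their centre line; the grasp point (between the pads) lies behind it (bot.grip_depth is the z of the grasp point in the tool frame, in m); z points along the fingers, y is the direction in which the jaws open and shut (so a half turn about z gives the same grasp; the last joint's range is limited). The gripper opens to 87 mm and grips with 3 to 60 N. Pads are 19 mm wide; open, the fingers measure 117 mm over their backs; the gripper's body (75 mm by 190 mm) begins 51 mm behind the grasp point.
Start: joints at [67.065, 30.224, 82.088, -0, 67.689, -10.227], TCP at [0.137, 0.61, 0.223] pointing down, gripper open.
Joint ranges: [-176.69, 176.69], [-43.24, 126.21], [12.49, 139.97], [-82, 262], [0, 151.66], [-163.58, 163.58]. Speed limits (degrees/s): [159.86, 159.86, 180, 180, 180, 180].

INTERFACE

Orientations are given as a 3x3 rotation matrix whose columns are the frame's x, y, z axes.
In Python, from rig import bot, vision gives the robot as it stands. The module is installed in compiled form; this text tells all that it offers.
- The arm moves only by the shell command python3 -m jog 'ROWS'. ROWS is JSON, a list of rows, each a list of 3 entries, a list of its own where there are three numbers: the shift along the tool's x, y, z in mm, then the turn, a rotation vector about the tool's x, y, z in degrees, then the closure, from 0 (fully open) to 1 (shut). In form: [[[dx, dy, dz], [wx, wy, wz], fingers], ...]. A call has 1 to 12 rows; each row is the pose to reach, as a shift and turn from the pose commanded when the call began, along the tool's axes at that moment; what a row does not reach only later rows make up. A row lasts 1/12 s, in which the tool goes at most 41.7 mm and 7.16 degrees, less where a joint would pass 70% of its speed; a pose out of reach is approached as far as the arm can. A call with a gripper value outside its range is refused whole. The fingers move at their own pace and stop on an object; the grip force is fixed at half the most. Time passes only in rows, so rows that repeat a pose let the fingers close. It gives the time, the measured TCP pose, the force and the opening at its end, in the units of the state.
- bot.read_state(): the state, without advancing time (a new reading comes with each control period).
- vision.capture(name): name is "scene" or "top" or "wrist"; returns the picture (420x560x3 uint8, red, green, blue); there is no depth.
- vision.camera_info(name): a dict with "intrinsics" (3x3 intrinsics, pixels), "camera_from_world" (4x4, takes a point from world to camera coordinates); the wrist camera has in their place "mount" (4x4, takes a point from camera to tool coordinates, whose origin is the TCP and whose axes are the flange's). Camera axes: x right, y up, looking along -z (the intrinsics and any distortion apply to the point x, -y, -z); pixel columns grow to the right and rows downward; lengths in m; the calibration is good to about 2 mm. The wrist camera is an equidistant fisheye: a pixel r from the principal point sees the ray r / f radians off the axis. A picture is of the moment at which its call begins: read the wrist's pose just before it. camera_info takes no time and is no camera call.
- bot.hand_in(): hands the job in, once; it reports no verdict.
The state is a dict: "time_s": time; "joint_positions": joint angles; "qvel": joint speeds; "tau": joint torques, N m; "position": TCP position; "tcp_rot": TCP orientation; "force": force on the tool from outside, world axes, zero at the start; "moment": the same for the moment, N m; "opening": opening from 0.0 (shut) to 1.0 (fully open).
Only numpy, scipy, OpenCV 4.12 (cv2) and the standard library are available. Lean on these libraries where they do the work, as an engineer would, in place of code of your own. Each camera call takes 0.05 s, during which the arm holds its last target. There are 200 camera calls.

## Working session

There is one attempt and no reset: what is moved stays moved. The work goes in short steps, Python scripts to look and compute and a shell command to move; the robot and the scene stay as the last step left them, time stands still between calls to the robot, and variables do not carry over. Pictures are saved under pics/ and viewed, about 8 in all and at most 12, crops included, and the job is handed in when it is done.

```bash
mkdir -p pics
python3 - <<'E'
from rig import bot, vision
import cv2,numpy as np
np.set_printoptions(precision=4,suppress=True)
for n in("scene","top"):
    im=vision.capture(n); cv2.imwrite(f"pics/{n}1.png",cv2.resize(im[:,:,::-1],(784,588),interpolation=cv2.INTER_CUBIC)); np.save(f"pics/{n}1.npy",im)
    print(vision.camera_info(n))
print(vision.camera_info("wrist"));print(bot.read_state(),bot.grip_depth)
E
```

```text
{'intrinsics': array([[526.6953,   0.    , 284.3614],
       [  0.    , 526.6953, 205.9761],
       [  0.    ,   0.    ,   1.    ]]), 'camera_from_world': array([[ 0.7973,  0.6034,  0.0115, -0.4475],
       [-0.5008,  0.6508,  0.5707,  0.1309],
       [ 0.3369, -0.4608,  0.8211, -2.3241],
       [ 0.    ,  0.    ,  0.    ,  1.    ]])}
{'intrinsics': array([[422.7978,   0.    , 285.8988],
       [  0.    , 422.7978, 214.3103],
       [  0.    ,   0.    ,   1.    ]]), 'camera_from_world': array([[-0.0075, -1.    ,  0.0047,  0.0254],
       [ 0.9977, -0.0072,  0.0676, -0.5742],
       [-0.0675,  0.0052,  0.9977, -1.4449],
       [ 0.    ,  0.    ,  0.    ,  1.    ]])}
{'intrinsics': array([[325.1923,   0.    , 276.614 ],
       [  0.    , 325.1923, 204.5723],
       [  0.    ,   0.    ,   1.    ]]), 'mount': array([[-0.0012,  0.9662,  0.2579,  0.0699],
       [ 1.    ,  0.001 ,  0.001 , -0.0006],
       [ 0.0007,  0.2579, -0.9662, -0.1626],
       [ 0.    ,  0.    ,  0.    ,  1.    ]])}
{'time_s': 0.1, 'joint_positions': array([ 67.065 ,  30.2731,  82.1474,  -0.0007,  67.6895, -10.2288]), 'qvel': array([-0.0911, -0.1113, -0.1592, -0.0525,  0.0231, -0.0095]), 'tau': array([ -0.    , -44.0986, -17.715 ,   0.0635,   0.0534,  -0.    ]), 'position': array([0.1372, 0.6091, 0.2217]), 'tcp_rot': array([[-0.9755,  0.2199, -0.0007],
       [ 0.2199,  0.9755, -0.0018],
       [ 0.0003, -0.0019, -1.    ]]), 'force': array([-0.337 ,  0.6213, -0.3419]), 'moment': array([-0.0794,  0.0016,  0.0012]), 'opening': 0.9978097947025332} -0.0187
```

View pics/scene1.png

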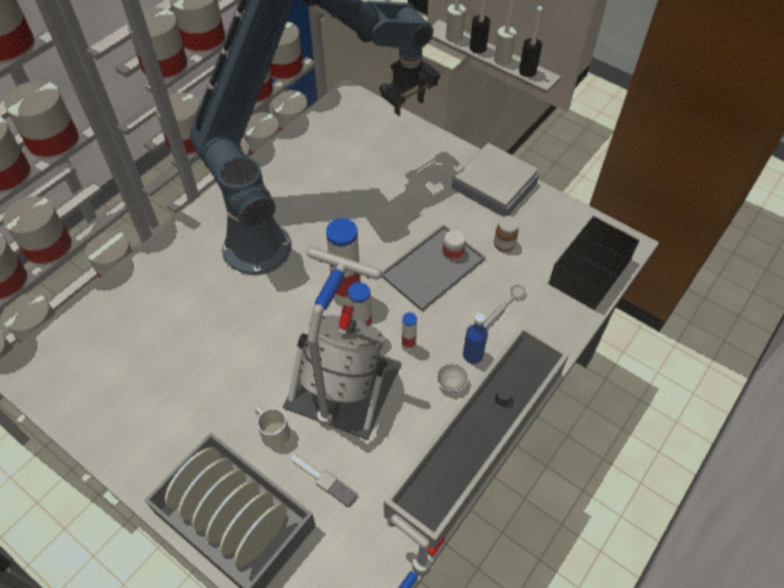

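View pics/top1.png

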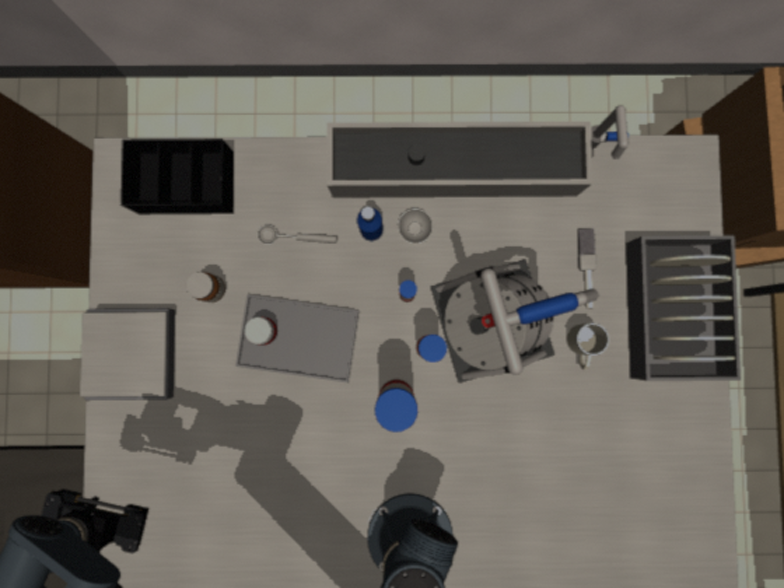

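Scene: the middle canister's lid is at about (359,292), the crank grip at (346,318) and the tray at (432,267). Top: lid (432,348), red grip (488,321), tray middle (298,337). Next I'll enlarge these areas.

Run:
```python
import cv2,numpy as np
s=np.load("pics/scene1.npy");t=np.load("pics/top1.npy")
# scene crop cols 190-350 rows 155-315 ; top crop cols 160-400,rows 180-280
a=cv2.resize(s[155:305,190:350],None,fx=3.75,fy=3.75,interpolation=cv2.INTER_CUBIC)[:,:,::-1]
cv2.imwrite("pics/c1.png",a)
b=cv2.resize(t[170:280,160:400],None,fx=3.3,fy=3.3,interpolation=cv2.INTER_CUBIC)[:,:,::-1]
cv2.imwrite("pics/c2.png",b);print(a.shape,b.shape)
```

```text
(562, 600, 3) (363, 792, 3)
```

View pics/c1.png

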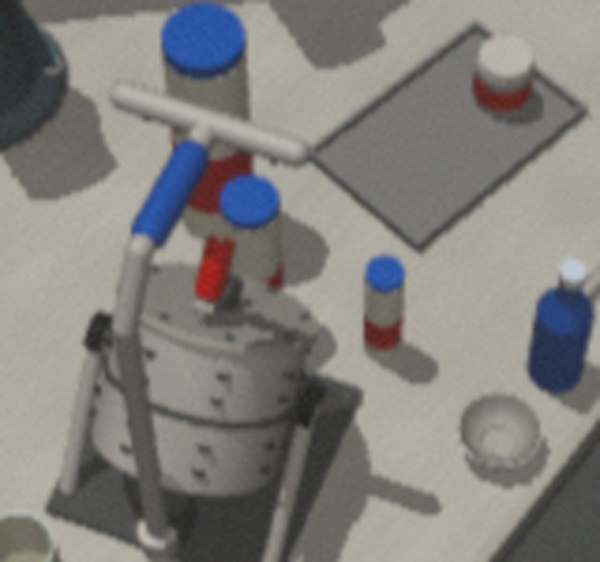

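View pics/c2.png

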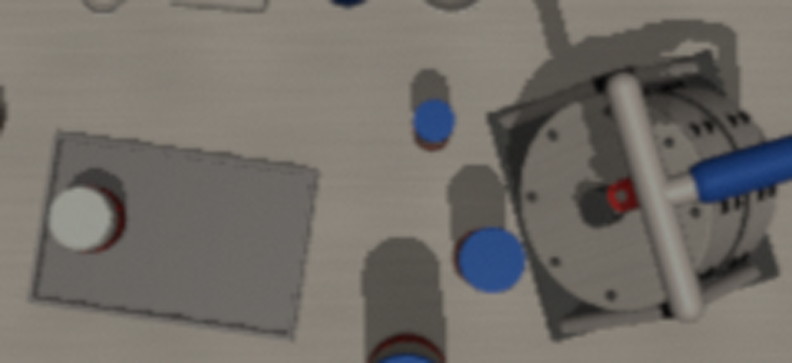

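c1 shows the lid centre at (250,202), the grip running from (222,240) to (207,295), the bar ends at (120,93) and (303,152), and the tray corners at (477,25), (585,110), (420,248) and (313,155). c2 shows the lid centre at (490,260), the grip at about (621,196), the bar ends at (622,82) and (690,310), and the tray corners at (58,132), (318,170), (293,337) and (32,300).

```bash
cat > h.py <<'E'
from rig import bot, vision
import numpy as np, cv2
np.set_printoptions(precision=4,suppress=True)
I={n:vision.camera_info(n) for n in("scene","top")}
def ray(n,uv):
    K=I[n]["intrinsics"];T=I[n]["camera_from_world"]
    d=np.array([(uv[0]-K[0,2])/K[0,0],-(uv[1]-K[1,2])/K[1,1],-1]);R=T[:3,:3]
    o=-R.T@T[:3,3];d=R.T@d;return o,d/np.linalg.norm(d)
def c1(u,v):return ray("scene",(190+(u+.5)/3.75-.5,155+(v+.5)/3.75-.5))
def c2(u,v):return ray("top",(160+(u+.5)/3.3-.5,170+(v+.5)/3.3-.5))
def atz(r,z):return r[0]+r[1]*(z-r[0][2])/r[1][2]
def tri(*rs):
    A=[np.eye(3)-np.outer(d,d) for o,d in rs]
    p=np.linalg.solve(sum(A),sum(a@r[0] for a,r in zip(A,rs)));return p,[1e3*np.linalg.norm(a@(p-r[0])) for a,r in zip(A,rs)]
E
python3 - <<'E'
from h import *
print("lid",tri(c1(250,202),c2(490,260)),atz(c1(250,202),.22),atz(c2(490,260),.22))
for a,b in(((477,25),(58,132)),((585,110),(318,170)),((420,248),(293,337)),((313,155),(32,300))):print("tray",atz(c1(*a),.016),atz(c2(*b),.016))
for b in((58,132),(318,170),(293,337),(32,300)):print("top",b,atz(c2(*b),.016))
print("bar",tri(c1(120,93),c2(690,310)),tri(c1(303,152),c2(622,82)))
B=[atz(c2(690,310),.488),atz(c2(622,82),.488)];print(B)
B=[atz(c1(120,93),.488),atz(c1(303,152),.488)];print(B)
print("grip",atz(c1(213,270),.298), atz(c2(621,196),.318))
print("base",[atz(c2(*p),.01) for p in((490,115),(555,340),(775,275))])
print("lidbig", tri(c1(203,38),ray("top",(396/1.4,409/1.4))), "tin",atz(c2(82,218),.08),atz(c1(505,55),.08))
E
```

```text
lid (array([ 0.4587, -0.0437,  0.2063]), [np.float64(0.251424766749207), np.float64(0.2514247667491274)]) [ 0.4652 -0.0506  0.22  ] [ 0.4587 -0.0431  0.22  ]
tray [0.4257 0.4201 0.016 ] [0.5935 0.3981 0.016 ]
tray [0.5983 0.3922 0.016 ] [0.5516 0.125  0.016 ]
tray [0.5591 0.121  0.016 ] [0.3776 0.1515 0.016 ]
tray [0.388 0.149 0.016] [0.418  0.4235 0.016 ]
top (58, 132) [0.5935 0.3981 0.016 ]
top (318, 170) [0.5516 0.125  0.016 ]
top (293, 337) [0.3776 0.1515 0.016 ]
top (32, 300) [0.418  0.4235 0.016 ]
bar (array([ 0.4265, -0.1686,  0.4876]), [np.float64(0.7777700720282282), np.float64(0.7777700720281883)]) (array([ 0.5898, -0.1227,  0.4879]), [np.float64(1.5634237994417897), np.float64(1.5634237994417888)])
[array([ 0.4259, -0.169 ,  0.488 ]), array([ 0.5885, -0.1236,  0.488 ])]
[array([ 0.4275, -0.1684,  0.488 ]), array([ 0.591 , -0.1218,  0.488 ])]
grip [ 0.5216 -0.1711  0.298 ] [ 0.5124 -0.1473  0.318 ]
base [array([ 0.6088, -0.0567,  0.01  ]), array([ 0.3719, -0.1222,  0.01  ]), array([ 0.4379, -0.3545,  0.01  ])]
lidbig (array([0.3405, 0.0329, 0.3028]), [np.float64(0.35584715256869376), np.float64(0.3558471525685089)]) tin [0.5018 0.3571 0.08  ] [0.5039 0.3575 0.08  ]
```

Most of the geometry agrees. The bar triangulates to z=0.488, exactly as expected, so hub ≈ (0.500,-0.117,0.256) and the tumbler yaw is about 15.7°. Lid ≈ (0.459,-0.043) and tray middle ≈ (0.488,0.273). The lid and tray differ by about 8 mm between the two cameras. Now I'll work out the approach.

```bash
cat >> h.py <<'E'
from scipy.spatial.transform import Rotation as Ro
def down(jaw):
    a=np.radians(jaw);y=np.array([np.cos(a),np.sin(a),0]);z=np.array([0,0,-1.]);return np.c_[np.cross(y,z),y,z]
def row(p,R,s=None):
    s=s or bot.read_state();R0=s["tcp_rot"]
    return np.round(1e3*R0.T@(np.array(p)-s["position"]),1).tolist(),np.round(Ro.from_matrix(R0.T@R).as_rotvec(degrees=True),2).tolist()
def log():
    s=bot.read_state();open("log.txt","a").write(repr([list(s["joint_positions"]),list(s["position"])])+"\n")
E
python3 - <<'E'
from h import *;log()
print(row([.4587,-.0431,.35],down(30)),row([.4587,-.0431,.165],down(30)))
E
```

```text
([-457.0, -565.8, -127.4], [-0.11, 0.03, 47.29]) ([-457.1, -565.4, 57.6], [-0.11, 0.03, 47.29])
```

```bash
python3 -m jog '[[[-457,-565.8,-127],[0,0,47.3],0],[[-457,-565.8,-127],[0,0,47.3],0],[[-457,-565.8,-127],[0,0,47.3],0],[[-457,-565.8,-127],[0,0,47.3],0],[[-457,-565.8,-127],[0,0,47.3],0],[[-457,-565.8,-127],[0,0,47.3],0],[[-457,-565.8,-127],[0,0,47.3],0],[[-457,-565.8,-127],[0,0,47.3],0],[[-457,-565.8,-127],[0,0,47.3],0],[[-457,-565.8,-127],[0,0,47.3],0],[[-457,-565.8,-127],[0,0,47.3],0],[[-457,-565.8,-127],[0,0,47.3],0]]'
python3 - <<'E'
from h import *;log()
s=bot.read_state();print(s["joint_positions"])
print(row([.4587,-.0431,.35],down(30)))
E
```

```text
time_s: 1.1
position: [0.3551, 0.1659, 0.3088]
tcp_rot: [[-0.5, 0.866, -0.0], [0.866, 0.5, 0.0], [0.0, -0.0, -1.0]]
force: [1.0, 0.4, 0.7]
opening: 1.002
[  8.5914   4.9024 105.8944   0.008   69.2065 -21.4138]
([-232.8, -14.8, -41.2], [-0.0, -0.01, 0.0])
```

```bash
python3 -m jog '[[[-232.8,-14.8,-41],[0,0,0],0],[[-232.8,-14.8,-41],[0,0,0],0],[[-232.8,-14.8,-41],[0,0,0],0],[[-232.8,-14.8,-41],[0,0,0],0],[[-232.8,-14.8,-41],[0,0,0],0],[[-232.8,-14.8,-41],[0,0,0],0],[[-232.8,-14.8,-41],[0,0,0],0],[[-232.8,-14.8,-41],[0,0,0],0]]'
python3 - <<'E'
from h import *;log()
s=bot.read_state();print(s["joint_positions"])
im=vision.capture("wrist");cv2.imwrite("pics/w1.png",im[:,:,::-1])
M=vision.camera_info("wrist");K=M["intrinsics"];m=M["mount"]
T=np.eye(4);T[:3,:3]=s["tcp_rot"];T[:3,3]=s["position"]
C=np.linalg.inv(T@m)
def proj(p):
    c=C[:3,:3]@p+C[:3,3];d=np.array([c[0],-c[1],-c[2]]);th=np.arctan2(np.hypot(d[0],d[1]),d[2]);f=K[0,0];n=np.hypot(d[0],d[1])
    return np.array([f*th*d[0]/n+K[0,2],f*th*d[1]/n+K[1,2]]).round(1)
for n,p in dict(lid=[.4587,-.0431,.22],hub=[.5004,-.1168,.256],grip=[.5138,-.1648,.298],bigc=[.3405,.0329,.31],tray=[.488,.2725,.005]).items():print(n,proj(np.array(p)))
print(row([.4587,-.0431,.165],down(30)))
E
```

```text
time_s: 1.77
position: [0.4589, -0.0425, 0.3492]
tcp_rot: [[-0.497, 0.868, -0.001], [0.868, 0.497, 0.001], [0.001, -0.0, -1.0]]
force: [0.2, -0.1, -0.2]
opening: 0.998
[-19.2381   9.0137  94.1489   0.0208  76.8949 -49.0476]
lid [276.5 196.4]
hub [276.1 296.7]
grip [262.  366.7]
bigc [173.9  39.2]
tray [388.9  11. ]
([-2.4, -0.1, 183.9], [-0.06, -0.12, -0.09])
```

View pics/w1.png

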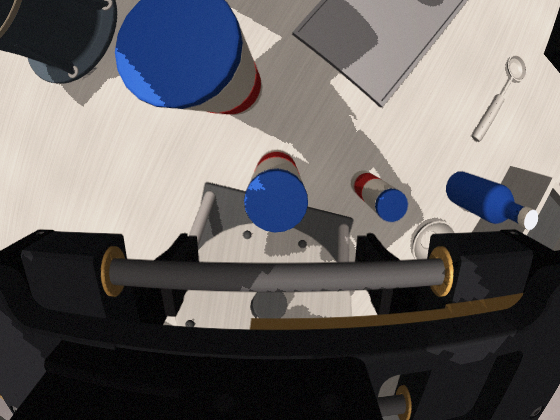

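The wrist view shows the lid at (276,200) against a predicted (276.5,196), which agrees to about 3 mm. I'll descend and grip.

```bash
python3 -m jog '[[[0,0.5,40],[0,0,0],0],[[-1,0,80],[0,0,0],0],[[-1,0,120],[0,0,0],0],[[-1,0,150],[0,0,0],0],[[-1,0,170],[0,0,0],0],[[-1,0,184],[0,0,0],0],[[-1,0,184],[0,0,0],1],[[-1,0,184],[0,0,0],1],[[-1,0,184],[0,0,0],1],[[-1,0,184],[0,0,0],1],[[-1,0,184],[0,0,0],1],[[-1,0,184],[0,0,0],1]]'
python3 - <<'E'
from h import *;log()
s=bot.read_state();print(s["joint_positions"],s["opening"])
E
```

```text
time_s: 2.82
position: [0.4596, -0.0422, 0.1666]
tcp_rot: [[-0.5, 0.866, 0.002], [0.866, 0.5, -0.001], [-0.002, 0.001, -1.0]]
force: [-1.6, 0.3, 3.8]
opening: 0.685
[-19.1555  22.829  108.4292  -0.0106  48.6246 -49.159 ] 0.6852454186532849
```

```bash
python3 -m jog '[[[0,0,-10],[0,0,0],1],[[0,0,-30],[0,0,0],1],[[0,0,-60],[0,0,0],1],[[0,0,-90],[0,0,0],1],[[0,0,-120],[0,0,0],1],[[0,0,-135],[0,0,0],1],[[0,0,-140],[0,0,0],1]]'
python3 - <<'E'
from h import *;log()
s=bot.read_state();print(s["joint_positions"],s["opening"]);print(row([.4785,.205,.306],down(30)),row([.4785,.205,.1723],down(30)))
E
```

```text
time_s: 3.4
position: [0.4603, -0.0425, 0.3085]
tcp_rot: [[-0.5, 0.866, 0.006], [0.866, 0.5, -0.002], [-0.005, 0.004, -1.0]]
force: [0.1, -0.1, -3.9]
opening: 0.684
[-19.1699  11.2563  98.0133   0.0097  70.3796 -49.1599] 0.6839292577910528
([205.3, 139.4, 2.1], [0.24, 0.26, -0.01]) ([205.9, 138.9, 135.8], [0.24, 0.26, -0.01])
```

```bash
python3 -m jog '[[[8,5.5,0],[0,0,0],1],[[26,18,0],[0,0,0],1],[[51,35,0],[0,0,0],1],[[77,52,0],[0,0,0],1],[[103,70,0],[0,0,0],1],[[129,88,0],[0,0,0],1],[[154,105,0],[0,0,0],1],[[180,122,0],[0,0,0],1],[[196,133,0],[0,0,0],1],[[205,139,0],[0,0,0],1],[[205.5,139,0],[0,0,0],1],[[205.5,139,0],[0,0,0],1]]'
python3 - <<'E'
from h import *;log()
s=bot.read_state();print(s["force"],s["opening"]);print(row([.4785,.205,.1723],down(30)))
im=vision.capture("top");a=cv2.resize(im[150:290,150:330],None,fx=3.3,fy=3.3,interpolation=cv2.INTER_CUBIC)
b=vision.capture("wrist")[:230]
b=cv2.resize(b,(594,244));cv2.imwrite("pics/p1.png",cv2.resize(np.vstack([a,b])[:,:,::-1],None,fx=.84,fy=.84))
E
```

```text
time_s: 4.4
position: [0.4756, 0.2052, 0.3041]
tcp_rot: [[-0.501, 0.865, -0.003], [0.865, 0.501, -0.002], [0.0, -0.004, -1.0]]
force: [0.1, -0.7, -3.7]
opening: 0.685
[ 0.091  -0.7349 -3.6596] 0.6851203937416265
([-1.6, 2.9, 131.8], [-0.21, -0.01, 0.07])
```

View pics/p1.png

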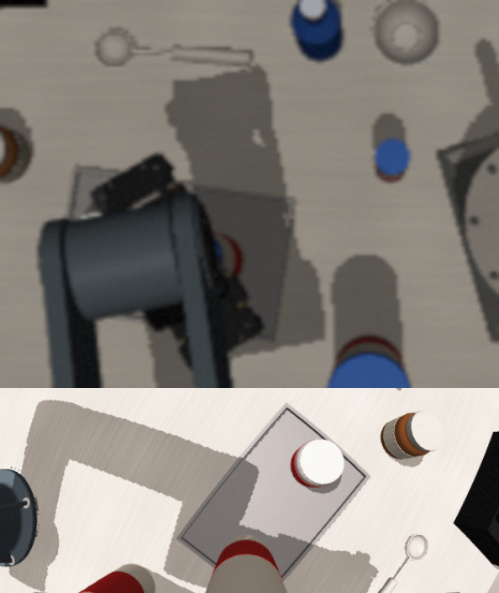

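The canister hangs over the free -y half of the tray, and the tin sits well clear at (318,462). I'll lower it.

```bash
python3 -m jog '[[[0,2,15],[0,0,0],1],[[0,2.5,45],[0,0,0],1],[[-1,2.5,75],[0,0,0],1],[[-1,2.5,100],[0,0,0],1],[[-1,2.5,115],[0,0,0],1],[[-1,2.5,122],[0,0,0],1],[[-1,2.5,126],[0,0,0],1],[[-1,2.5,129],[0,0,0],1],[[-1,2.5,130],[0,0,0],1]]'
python3 - <<'E'
from h import *;log()
s=bot.read_state();print(s["force"],s["opening"]);print(row([.4785,.205,.1716],down(30)))
E
```

```text
time_s: 5.25
position: [0.4803, 0.2054, 0.1762]
tcp_rot: [[-0.499, 0.866, 0.002], [0.866, 0.499, 0.0], [-0.001, 0.002, -1.0]]
force: [-0.5, 0.6, -3.6]
opening: 0.681
[-0.5115  0.6241 -3.5669] 0.681375176953378
([0.5, -1.8, 4.6], [0.09, 0.04, -0.05])
```

Step down until the force changes.

```bash
python3 -m jog '[[[0,0,1.5],[0,0,0],1],[[0,0,3],[0,0,0],1],[[0,0,3],[0,0,0],1]]'; python3 -m jog '[[[0,0,1],[0,0,0],1],[[0,0,1.5],[0,0,0],1],[[0,0,1.5],[0,0,0],1]]'
```

```text
time_s: 5.5
position: [0.4797, 0.2059, 0.173]
tcp_rot: [[-0.5, 0.866, 0.001], [0.866, 0.5, 0.0], [-0.0, 0.001, -1.0]]
force: [0.3, -0.2, -3.6]
opening: 0.683
time_s: 5.75
position: [0.4798, 0.2059, 0.1726]
tcp_rot: [[-0.5, 0.866, 0.002], [0.866, 0.5, 0.0], [-0.001, 0.001, -1.0]]
force: [-2.1, -0.4, 5.5]
opening: 0.688
```

Contact: the force went from -3.6 to +5.5 N. I'll release, retreat upward and fit the kinematics.

```bash
python3 -m jog '[[[0,0,0],[0,0,0],0],[[0,0,0],[0,0,0],0],[[0,0,0],[0,0,0],0],[[0,0,0],[0,0,0],0],[[0,0,0],[0,0,0],0],[[0,0,-15],[0,0,0],0],[[0,0,-45],[0,0,0],0],[[0,0,-85],[0,0,0],0],[[0,0,-125],[0,0,0],0],[[0,0,-165],[0,0,0],0],[[0,0,-185],[0,0,0],0],[[0,0,-190],[0,0,0],0]]'
python3 - <<'E'
from h import *;log()
import ast
from scipy.optimize import least_squares
L=[ast.literal_eval(l) for l in open("log.txt")]
rz=lambda a:Ro.from_euler("z",a,degrees=True).as_matrix();ry=lambda a:Ro.from_euler("y",a,degrees=True).as_matrix()
def fk(q,p):
    d1,off,a1,l2,l3,e3,t=p
    v=ry(q[1])@[0,0,l2]+ry(q[1]+q[2])@[e3,0,l3]+[a1,off,d1]
    R=rz(q[0])@ry(q[1]+q[2])@rz(q[3])@ry(q[4])@rz(q[5])
    return rz(q[0])@v+R@[0,0,t],R
f=least_squares(lambda p:np.r_[np.concatenate([fk(q,p)[0]-x for q,x in L]),1e-3*(p-[.3,.11,0,.4,.4,0,.25])],[.3,.11,0,.4,.4,0,.25])
print(f.x,np.abs(f.fun).max())
s=bot.read_state();print(s["tcp_rot"].T@fk(s["joint_positions"],f.x)[1])
np.save("kin.npy",f.x)
im=vision.capture("wrist");cv2.imwrite("pics/w2.png",im[:,:,::-1])
# big canister lid from w1 pixel
E
```

```text
time_s: 6.75
position: [0.4818, 0.2063, 0.366]
tcp_rot: [[-0.5, 0.866, 0.01], [0.866, 0.5, 0.002], [-0.003, 0.01, -1.0]]
force: [-0.2, -0.1, 0.6]
opening: 0.999Traceback (most recent call last):
  File "<stdin>", line 4, in <module>
    return _convert(node_or_string)
    return list(map(_convert, node.elts))
    return list(map(_convert, node.elts))
    return _convert_signed_num(node)
    return _convert_num(node)
    _raise_malformed_node(node)
    ~~~~~~~~~~~~~~~~~~~~~^^^^^^
    raise ValueError(msg + f': {node!r}')
ValueError: malformed node or string on line 1: <ast.Call object at 0x7f41c49e3f50>
```

```bash
sed -i '/^ *d1,off/!b' h.py
cat >> h.py <<'E'
rz=lambda a:Ro.from_euler("z",a,degrees=True).as_matrix();ry=lambda a:Ro.from_euler("y",a,degrees=True).as_matrix()
def fk(q,p):
    d1,off,a1,l2,l3,e3,t=p
    v=ry(q[1])@[0,0,l2]+ry(q[1]+q[2])@[e3,0,l3]+[a1,off,d1]
    R=rz(q[0])@ry(q[1]+q[2])@rz(q[3])@ry(q[4])@rz(q[5])@rz(90)
    return rz(q[0])@v+R@[0,0,t],R
E
python3 - <<'E'
from h import *;log()
from scipy.optimize import least_squares
L=[eval(l,{"np":np}) for l in open("log.txt")]
p0=np.array([.3,.11,0,.4,.4,0,.25])
f=least_squares(lambda p:np.r_[np.concatenate([fk(q,p)[0]-x for q,x in L]),1e-3*(p-p0)],p0)
print(f.x,np.abs(f.fun).max())
s=bot.read_state();print(s["tcp_rot"].T@fk(s["joint_positions"],f.x)[1])
np.save("kin.npy",f.x)
im=vision.capture("wrist");cv2.imwrite("pics/w2.png",im[:,:,::-1])
# big lid: wrist1 pixel (181,52) tool at log pose [.4589,-.0425,.3492] jaw 30
M=vision.camera_info("wrist");K=M["intrinsics"];m=M["mount"]
def wray(uv,p,R):
    d=np.array(uv)-K[:2,2];r=np.hypot(*d);th=r/K[0,0];c=np.array([np.sin(th)*d[0]/r,-np.sin(th)*d[1]/r,-np.cos(th)])
    return p+R@m[:3,3],R@m[:3,:3]@c
print("big",tri(wray((181,50),np.array([.4589,-.0425,.3492]),down(30)),ray("top",(396/1.4,409/1.4))))
E
```

```text
[0.274  0.111  0.     0.588  0.3917 0.1141 0.3053] 0.00018799780016125789
[[ 1.  0. -0.]
 [-0.  1. -0.]
 [ 0.  0.  1.]]
big (array([0.3372, 0.0312, 0.2791]), [np.float64(1.559961686810283), np.float64(1.5599616868102784)])
```

View pics/w2.png

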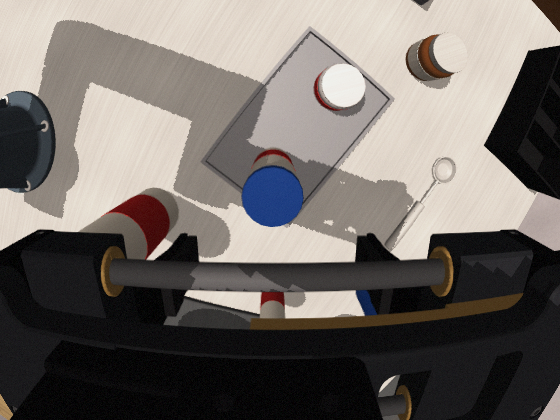

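The canister stands upright in the tray's free half, lid at (272,196), clear of the tin at (340,87). The FK fits to 0.2 mm. Now I'll check reach and clearance around the crank circle.

```bash
cat >> h.py <<'E'
def geom(lean,hub=np.array([.5004,-.1168,.256])):
    a=np.arctan2(.0458,.163);X=np.array([np.cos(a),np.sin(a),0]);Y=np.array([-np.sin(a),np.cos(a),0]);Z=np.array([0,0,1.])
    l=np.radians(40);n=Y*np.sin(l)+Z*np.cos(l);u=-Y*np.cos(l)+Z*np.sin(l);l=np.radians(lean);w=Y*np.sin(l)+Z*np.cos(l)
    G=lambda th:hub+.065*(np.cos(th)*u+np.sin(th)*np.cross(n,u))
    def R(s):y=s*X;z=-w;return np.c_[np.cross(y,z),y,z]
    return hub,X,Y,n,u,w,G,R
E
python3 - <<'E'
from h import *
from scipy.optimize import least_squares
p=np.load("kin.npy");lo=[-176,-43,12.5,-82,0,-163];hi=[176,126,139,262,151,163]
def ik(P,R,q0):
    f=least_squares(lambda q:np.r_[fk(q,p)[0]-P,.2*(fk(q,p)[1]-R).ravel()],q0,bounds=(lo,hi),x_scale=50);return f.x,np.abs(f.fun).max()
def pts(q):
    d1,off,a1,l2,l3,e3,t=p;R=rz(q[0]);sh=np.array([a1,off,d1]);el=sh+ry(q[1])@[0,0,l2];e2=el+ry(q[1]+q[2])@[e3,0,0];wr=e2+ry(q[1]+q[2])@[0,0,l3]
    return R@sh,R@el,R@e2,R@wr
bar=np.linspace([.4265,-.1686,.488],[.59,-.122,.488],60)
ang=np.linspace(0,6.28,24);big=np.array([[.34+.045*np.cos(t),.032+.045*np.sin(t),z] for t in ang for z in np.linspace(.1,.3,9)])
for lean in(40,36,32):
  for s in(1,-1):
    hub,X,Y,n,u,w,G,R=geom(lean);q=np.array([-15,15,95,-40,70,-50. if s>0 else 120])
    print("lean",lean,s)
    for k in range(0,360,45):
        g=G(np.radians(k));P=g-w*(-.0187+.0)+0*w;P=g-.0187*w
        q,e=ik(P,R(s),q);wr=pts(q)[3];Rt=R(s)
        def clr(o):
            l=(o-g)@Rt;d=np.maximum(np.abs(l)-[.0375,.095,1e9],0);d[:,2]=np.maximum(l[:,2]+.051,0);d2=np.maximum(-l[:,2]-.22,0)
            return np.sqrt((d**2).sum(1)+d2**2).min()
        fore=np.linspace(pts(q)[2],wr,30)
        cf=lambda o:np.linalg.norm(o[:,None]-fore[None],axis=2).min()
        print(k,q.round(0),"err%.4f"%e,"body bar %.3f big %.3f"%(clr(bar)-.0125,clr(big)),"fore bar %.3f big %.3f"%(cf(bar)-.0125,cf(big)))
E
```

```text
lean 40 1
0 [-12.  19. 105. -51.  47.   5.] err0.0000 body bar 0.057 big 0.109 fore bar 0.154 big 0.232
45 [ -8.  23. 100. -50.  50.   7.] err0.0000 body bar 0.076 big 0.103 fore bar 0.167 big 0.237
90 [ -4.  26. 100. -51.  51.  13.] err0.0000 body bar 0.122 big 0.075 fore bar 0.201 big 0.221
135 [ -0.  28. 105. -54.  49.  21.] err0.0000 body bar 0.167 big 0.030 fore bar 0.240 big 0.188
180 [ -0.  26. 112. -58.  46.  28.] err0.0000 body bar 0.187 big 0.000 fore bar 0.257 big 0.155
225 [ -4.  22. 117. -61.  44.  28.] err0.0000 body bar 0.168 big 0.000 fore bar 0.240 big 0.149
270 [-10.  18. 117. -60.  42.  19.] err0.0000 body bar 0.122 big 0.043 fore bar 0.202 big 0.176
315 [-14.  16. 112. -54.  44.   9.] err0.0000 body bar 0.076 big 0.089 fore bar 0.167 big 0.208
lean 40 -1
0 [-18.  16. 103. -36.  47. 163.] err0.0224 body bar 0.057 big 0.109 fore bar 0.124 big 0.271
45 [-14.  20.  97. -34.  50. 163.] err0.0265 body bar 0.076 big 0.103 fore bar 0.125 big 0.279
90 [-12.  22.  97. -32.  49. 163.] err0.0348 body bar 0.122 big 0.075 fore bar 0.135 big 0.266
135 [-11.  22. 102. -30.  46. 1
[... 2846 characters left out ...]
0.125 fore bar 0.119 big 0.273
45 [-15.  20.  97. -30.  51. 163.] err0.0136 body bar 0.052 big 0.118 fore bar 0.120 big 0.282
90 [-12.  23.  97. -28.  51. 163.] err0.0222 body bar 0.098 big 0.088 fore bar 0.129 big 0.267
135 [-11.  22. 102. -26.  47. 163.] err0.0308 body bar 0.143 big 0.042 fore bar 0.143 big 0.235
180 [-13.  19. 109. -26.  42. 163.] err0.0342 body bar 0.162 big 0.000 fore bar 0.151 big 0.207
225 [-17.  15. 114. -29.  39. 163.] err0.0289 body bar 0.143 big 0.014 fore bar 0.149 big 0.207
270 [-20.  13. 114. -32.  41. 163.] err0.0184 body bar 0.098 big 0.059 fore bar 0.138 big 0.226
315 [-20.  13. 108. -33.  44. 163.] err0.0103 body bar 0.052 big 0.105 fore bar 0.125 big 0.251
```

Run:
```python
from h import *
bar=np.linspace([.4265,-.1686,.488],[.59,-.122,.488],60)
ang=np.linspace(0,6.28,30);big=np.array([[.339+.045*np.cos(t),.032+.045*np.sin(t),z] for t in ang for z in np.linspace(.1,.3,12)])
res=[]
for lean in range(20,50,4):
  for roll in range(-90,91,10):
    hub,X,Y,n,u,w,G,R=geom(lean);Rt=R(1)@rz(roll);m=[]
    for k in range(0,360,15):
        g=G(np.radians(k))
        def clr(o):
            l=(o-g)@Rt;d=np.maximum(np.abs(l)-[.0375,.095,1e9],0);d[:,2]=np.maximum(l[:,2]+.051,0);return np.sqrt((d**2).sum(1)).min()
        m.append((clr(bar)-.0125,clr(big)))
    m=np.array(m);res.append((m.min(),lean,roll,*m.min(0)))
for r in sorted(res)[::-1][:14]:print(np.round(r,3))
```

```text
[  0.015  36.    -20.      0.015   0.018]
[  0.015  40.    -30.      0.015   0.017]
[  0.013  44.    -40.      0.015   0.013]
[  0.013  32.    -10.      0.018   0.013]
[  0.009  40.    -20.      0.027   0.009]
[  0.009  44.    -30.      0.025   0.009]
[ 0.009 24.     0.     0.009  0.014]
[  0.008  44.    -50.      0.008   0.013]
[ 0.007 28.     0.     0.021  0.007]
[  0.006  48.    -50.      0.019   0.006]
[  0.006  28.    -10.      0.006   0.021]
[  0.006  48.    -40.      0.026   0.006]
[  0.005  36.    -10.      0.03    0.005]
[  0.005  40.    -40.      0.005   0.021]
```

```bash
cat >> h.py <<'E'
LEAN=38
def roll(th):return -20+15*np.cos(th)
def pose(th,back=0.,hub=np.array([.5004,-.1168,.256])):
    *_,w,G,R=geom(LEAN,hub);return G(th)-.0187*w+.002*w+back*w, R(1)@rz(roll(th))
E
python3 - <<'E'
from h import *
bar=np.linspace([.4265,-.1686,.488],[.59,-.122,.488],60)
ang=np.linspace(0,6.28,30);big=np.array([[.339+.045*np.cos(t),.032+.045*np.sin(t),z] for t in ang for z in np.linspace(.1,.3,12)])
m=[]
for k in range(0,360,15):
    P,Rt=pose(np.radians(k));g=P-.0187*Rt[:,2]
    def clr(o):
        l=(o-g)@Rt;d=np.maximum(np.abs(l)-[.0375,.095,1e9],0);d[:,2]=np.maximum(l[:,2]+.051,0);return np.sqrt((d**2).sum(1)).min()
    m.append((clr(bar)-.0125,clr(big)))
print(np.array(m).min(0))
P,R=pose(0,.1);print(P,row(P,R))
E
```

```text
[0.0436 0.0226]
[ 0.5    -0.1154  0.3634] ([-287.9, -144.3, 0.6], [6.76, -37.4, 8.83])
```

```bash
python3 -m jog '[[[-20,-10,-3],[1,-5.5,1.3],0],[[-60,-30,-8],[2,-11,2.6],0],[[-95,-48,-10],[3,-16.5,3.9],0],[[-130,-65,-10],[4,-22,5.2],0],[[-165,-83,-8],[5,-28,6.5],0],[[-200,-100,-6],[6,-33,7.8],0],[[-235,-118,-4],[6.8,-37.4,8.8],0],[[-270,-135,-2],[6.8,-37.4,8.8],0],[[-285,-143,0],[6.8,-37.4,8.8],0],[[-287.9,-144.3,0.5],[6.8,-37.4,8.8],0],[[-287.9,-144.3,0.5],[6.8,-37.4,8.8],0]]'
python3 - <<'E'
from h import *
s=bot.read_state();print(s["joint_positions"].round(1))
im=vision.capture("wrist");cv2.imwrite("pics/w3.png",im[:,:,::-1])
P,R=pose(0,.1);print(row(P,R));P,R=pose(0,0);print(row(P,R))
M=vision.camera_info("wrist");K=M["intrinsics"];m=M["mount"]
T=np.eye(4);T[:3,:3]=s["tcp_rot"];T[:3,3]=s["position"];C=np.linalg.inv(T@m)
def proj(p):
    c=C[:3,:3]@p+C[:3,3];d=np.array([c[0],-c[1],-c[2]]);n=np.hypot(d[0],d[1]);th=np.arctan2(n,d[2])
    return (K[0,0]*th*d[:2]/n+K[:2,2]).round(1)
hub,X,Y,n,u,w,G,_=geom(38);g=G(0)
print("grip end",proj(g+.0275*n),"bottom",proj(g-.0275*n),"hub",proj(hub),"cover",proj(hub-.06*n))
E
```

```text
time_s: 7.72
position: [0.4972, -0.1165, 0.3583]
tcp_rot: [[-0.302, 0.94, 0.156], [0.733, 0.334, -0.593], [-0.61, -0.065, -0.79]]
force: [-0.5, 2.0, -0.1]
opening: 0.996
[ -5.9  11.6 100.  -41.3  60.5  -8.2]
([-3.3, 2.1, -3.4], [-0.49, -0.18, 0.33])
([-3.6, 3.0, 96.6], [-0.49, -0.18, 0.33])
grip end [281.9 225.2] bottom [281.4 207. ] hub [289.9 130.7] cover [287.8 131. ]
```

View pics/w3.png

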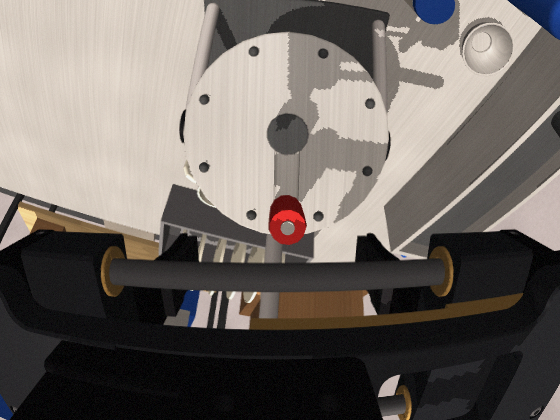

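The picture shows the grip end at (288,227) against a predicted (282,225), and the cover centre at (287,134) against (288,131). So the hub is good to about 2 mm and the crank sits at roughly +0.07 rad. I'll approach with that correction.

```bash
sed -i 's/\.5004,-\.1168,\.256/.5008,-.1177,.2567/g' h.py
python3 - <<'E'
from h import *
P,R=pose(.06,0);print(row(P,R))
E
```

```text
([-5.1, 6.9, 96.6], [-0.49, -0.18, 0.3])
```

```bash
python3 -m jog '[[[0,0,0],[0,0,0],0],[[0,0,0],[0,0,0],0],[[0,0,0],[0,0,0],0]]'
python3 - <<'E'
from h import *
P,R=pose(.06,0);print(row(P,R))
E
```

```text
time_s: 8.02
position: [0.4986, -0.1146, 0.3605]
tcp_rot: [[-0.302, 0.939, 0.162], [0.731, 0.337, -0.594], [-0.612, -0.061, -0.788]]
force: [0.4, 0.2, -0.2]
opening: 1.001
([-4.3, 5.3, 98.4], [-0.28, -0.07, 0.33])
```

```bash
python3 -m jog '[[[-4.3,5.3,10],[0,0,0.3],0],[[-4.3,5.3,30],[0,0,0.3],0],[[-4.3,5.3,55],[0,0,0.3],0],[[-4.3,5.3,75],[0,0,0.3],0],[[-4.3,5.3,88],[0,0,0.3],0],[[-4.3,5.3,95],[0,0,0.3],0],[[-4.3,5.3,98.4],[0,0,0.3],0],[[-4.3,5.3,98.4],[0,0,0.3],0],[[-4.3,5.3,98.4],[0,0,0.3],0],[[-4.3,5.3,98.4],[0,0,0.3],0]]'
python3 - <<'E'
from h import *
P,R=pose(.06,0);print(row(P,R))
b=cv2.resize(vision.capture("scene")[130:270,190:330],None,fx=4,fy=4,interpolation=cv2.INTER_CUBIC)
cv2.imwrite("pics/g1.png",b[:,:,::-1])
E
```

```text
time_s: 8.85
position: [0.521, -0.1752, 0.2861]
tcp_rot: [[-0.296, 0.941, 0.162], [0.732, 0.332, -0.594], [-0.613, -0.057, -0.788]]
force: [-0.1, 0.8, -0.3]
opening: 0.993
([1.2, 0.2, 0.2], [-0.27, -0.01, -0.06])
```

View pics/g1.png

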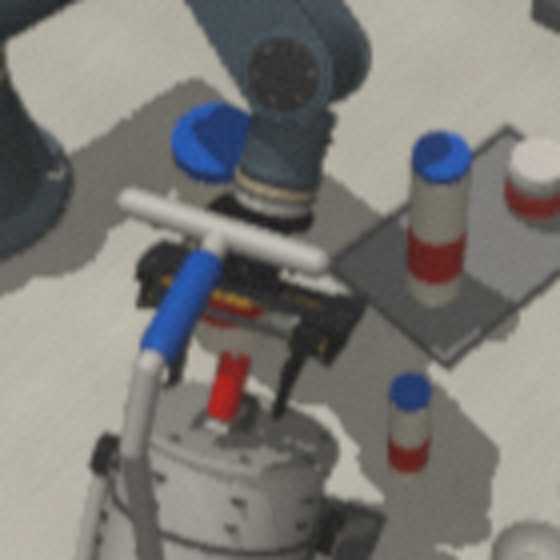

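The open fingers straddle the red grip, which is at (228,388), and the canister stands in the tray at (438,220). I'll close and generate the crank rows.

```bash
python3 -m jog '[[[1,0,0],[0,0,0],0.5],[[1,0,0],[0,0,0],1],[[1,0,0],[0,0,0],1],[[1,0,0],[0,0,0],1],[[1,0,0],[0,0,0],1],[[1,0,0],[0,0,0],1],[[1,0,0],[0,0,0],1],[[1,0,0],[0,0,0],1]]'
python3 - <<'E'
from h import *
s=bot.read_state();print(s["force"],s["moment"],row(*pose(.06)))
def seg(a,ths):
    P0,R0=pose(a);o=[]
    for t in ths:
        P,R=pose(t);d=np.round(1e3*R0.T@(P-P0),1).tolist();r=np.round(Ro.from_matrix(R0.T@R).as_rotvec(degrees=True)[2],1)
        o.append(f"[[{d[0]},{d[1]},{d[2]}],[0,0,{r}],1]")
    print("["+",".join(o)+"]")
d=np.radians
# ease in: 12 rows for 40 deg, then 60 per call
t0=.06;e=np.array([.6,1.5,2.7,4.2,6,8,10.5,13.5,17,21,25.5,30])
seg(t0,t0+d(e))
for k in range(6):
    a=30+60*k;seg(t0+d(a),t0+d(a+5*np.arange(1,13)))
E
```

```text
time_s: 9.57
position: [0.5201, -0.1748, 0.2847]
tcp_rot: [[-0.296, 0.942, 0.16], [0.733, 0.332, -0.594], [-0.613, -0.058, -0.788]]
force: [0.2, -0.5, 0.1]
opening: 0.479
[ 0.1663 -0.4542  0.1319] [0.2487 0.1521 0.0153] ([-0.2, 0.7, -0.6], [-0.36, -0.06, -0.05])
[[[-0.0,0.7,0.0],[0,0,-0.0],1],[[-0.0,1.7,0.0],[0,0,-0.0],1],[[-0.0,3.1,0.0],[0,0,-0.1],1],[[0.0,4.8,0.0],[0,0,-0.1],1],[[0.2,6.8,0.0],[0,0,-0.2],1],[[0.4,9.1,0.0],[0,0,-0.3],1],[[0.8,11.9,0.1],[0,0,-0.4],1],[[1.4,15.2,0.1],[0,0,-0.6],1],[[2.3,19.1,0.1],[0,0,-0.9],1],[[3.7,23.4,0.2],[0,0,-1.3],1],[[5.5,28.1,0.3],[0,0,-1.8],1],[[7.8,32.7,0.4],[0,0,-2.5],1]]
[[[2.7,5.0,0.1],[0,0,-0.8],1],[[5.8,9.7,0.2],[0,0,-1.6],1],[[9.3,14.2,0.4],[0,0,-2.6],1],[[13.2,18.3,0.5],[0,0,-3.6],1],[[17.5,22.0,0.7],[0,0,-4.7],1],[[22.0,25.4,0.9],[0,0,-5.8],1],[[26.9,28.4,1.1],[0,0,-7.0],1],[[31.9,30.9,1.2],[0,0,-8.2],1],[[37.2,33.0,1.4],[0,0,-9.5],1],[[42.6,34.6,1.6],[0,0,-10.8],1],[[48.2,35.7,1.8],[0,0,-12.1],1],[[53.8,36.4,2.0],[0,0,-13.4],1]]
[[[5.5,1.5,0.2],[0,0,-1.3],1],[[11.1,2.4,0.4],[0,0,-2.6],1],[[16.7,2.9,0.6],[0,0,-3.8],1],[[22.4,2.9,0.8],
[... 1103 characters left out ...]
,1],[[-16.8,-2.4,-0.6],[0,0,3.8],1],[[-22.5,-2.2,-0.8],[0,0,5.1],1],[[-28.1,-1.5,-0.9],[0,0,6.2],1],[[-33.6,-0.4,-1.1],[0,0,7.4],1],[[-39.1,1.3,-1.3],[0,0,8.4],1],[[-44.3,3.4,-1.4],[0,0,9.4],1],[[-49.4,5.9,-1.6],[0,0,10.3],1],[[-54.2,8.9,-1.7],[0,0,11.1],1],[[-58.7,12.3,-1.8],[0,0,11.9],1],[[-62.9,16.1,-1.9],[0,0,12.5],1]]
[[[-2.9,4.9,-0.1],[0,0,0.5],1],[[-5.3,10.0,-0.1],[0,0,1.0],1],[[-7.3,15.3,-0.2],[0,0,1.3],1],[[-8.9,20.8,-0.2],[0,0,1.5],1],[[-9.9,26.3,-0.2],[0,0,1.6],1],[[-10.5,32.0,-0.2],[0,0,1.6],1],[[-10.5,37.6,-0.2],[0,0,1.4],1],[[-10.1,43.3,-0.2],[0,0,1.2],1],[[-9.2,48.9,-0.1],[0,0,0.8],1],[[-7.8,54.4,-0.1],[0,0,0.3],1],[[-5.9,59.7,0.0],[0,0,-0.2],1],[[-3.6,64.9,0.1],[0,0,-0.9],1]]
```

```bash
python3 -m jog '[[[0,0,0],[0,0,0],1],[[0,0,0],[0,0,0],1],[[0,0,0],[0,0,0],1],[[0,0,0],[0,0,0],1],[[0,0,0],[0,0,0],1],[[0,0,0],[0,0,0],1]]'
```

```text
time_s: 10.07
position: [0.5204, -0.1748, 0.2847]
tcp_rot: [[-0.296, 0.941, 0.161], [0.733, 0.332, -0.594], [-0.613, -0.058, -0.788]]
force: [1.0, -0.7, -0.2]
opening: 0.302
```

```bash
python3 -m jog '[[[0,0,0],[0,0,0],1],[[0,0,0],[0,0,0],1],[[0,0,0],[0,0,0],1]]'
```

```text
time_s: 10.32
position: [0.5204, -0.1748, 0.2847]
tcp_rot: [[-0.296, 0.942, 0.161], [0.733, 0.332, -0.594], [-0.613, -0.058, -0.788]]
force: [1.7, -0.2, -0.8]
opening: 0.302
```

The opening holds steady at 0.302 (about 26 mm), so the grip is held. Starting the crank with a gentle ease-in.

```bash
python3 -m jog '[[[0,0.7,0],[0,0,0],1],[[0,1.7,0],[0,0,0],1],[[0,3.1,0],[0,0,-0.1],1],[[0,4.8,0],[0,0,-0.1],1],[[0.2,6.8,0],[0,0,-0.2],1],[[0.4,9.1,0],[0,0,-0.3],1],[[0.8,11.9,0.1],[0,0,-0.4],1],[[1.4,15.2,0.1],[0,0,-0.6],1],[[2.3,19.1,0.1],[0,0,-0.9],1],[[3.7,23.4,0.2],[0,0,-1.3],1],[[5.5,28.1,0.3],[0,0,-1.8],1],[[7.8,32.7,0.4],[0,0,-2.5],1]]'
python3 - <<'E'
from h import *
print(row(*pose(.06+np.pi/6)),bot.read_state()["moment"])
E
```

```text
time_s: 11.32
position: [0.549, -0.158, 0.2775]
tcp_rot: [[-0.338, 0.927, 0.16], [0.718, 0.364, -0.594], [-0.609, -0.086, -0.788]]
force: [-2.2, 1.4, 2.6]
opening: 0.301
([-0.6, 0.2, -0.7], [-0.35, -0.09, 0.05]) [ 0.1852  0.4636 -0.2394]
```

```bash
python3 -m jog '[[[2.7,5,0.1],[0,0,-0.8],1],[[5.8,9.7,0.2],[0,0,-1.6],1],[[9.3,14.2,0.4],[0,0,-2.6],1],[[13.2,18.3,0.5],[0,0,-3.6],1],[[17.5,22,0.7],[0,0,-4.7],1],[[22,25.4,0.9],[0,0,-5.8],1],[[26.9,28.4,1.1],[0,0,-7],1],[[31.9,30.9,1.2],[0,0,-8.2],1],[[37.2,33,1.4],[0,0,-9.5],1],[[42.6,34.6,1.6],[0,0,-10.8],1],[[48.2,35.7,1.8],[0,0,-12.1],1],[[53.8,36.4,2],[0,0,-13.4],1]]'
python3 - <<'E'
from h import *
print(row(*pose(.06+np.pi/2)),bot.read_state()["moment"])
E
```

```text
time_s: 12.32
position: [0.5642, -0.1077, 0.2403]
tcp_rot: [[-0.545, 0.823, 0.159], [0.612, 0.52, -0.595], [-0.573, -0.226, -0.788]]
force: [-4.6, 1.8, 6.3]
opening: 0.304
([-0.7, 0.9, -0.7], [-0.41, -0.12, 0.12]) [-0.3435  0.8595 -0.6632]
```

```bash
python3 -m jog '[[[5.5,1.5,0.2],[0,0,-1.3],1],[[11.1,2.4,0.4],[0,0,-2.6],1],[[16.7,2.9,0.6],[0,0,-3.8],1],[[22.4,2.9,0.8],[0,0,-5.1],1],[[28,2.4,0.9],[0,0,-6.2],1],[[33.6,1.4,1.1],[0,0,-7.4],1],[[39.1,0,1.3],[0,0,-8.4],1],[[44.4,-2,1.4],[0,0,-9.4],1],[[49.5,-4.4,1.6],[0,0,-10.3],1],[[54.4,-7.2,1.7],[0,0,-11.1],1],[[59.1,-10.5,1.8],[0,0,-11.9],1],[[63.4,-14.1,1.9],[0,0,-12.5],1]]'
python3 - <<'E'
from h import *
print(row(*pose(.06+np.pi*5/6)),bot.read_state()["moment"])
E
```

```text
time_s: 13.32
position: [0.5199, -0.0777, 0.2061]
tcp_rot: [[-0.709, 0.686, 0.162], [0.485, 0.641, -0.595], [-0.513, -0.343, -0.787]]
force: [0.7, -1.2, 4.8]
opening: 0.303
([0.6, 0.3, -0.6], [-0.29, -0.08, 0.05]) [-0.8026  0.4031 -0.5353]
```

```bash
python3 -m jog '[[[4.8,-3,0.1],[0,0,-0.5],1],[[9.3,-6.5,0.1],[0,0,-1],1],[[13.5,-10.3,0.2],[0,0,-1.3],1],[[17.3,-14.5,0.2],[0,0,-1.5],1],[[20.7,-19,0.2],[0,0,-1.6],1],[[23.8,-23.8,0.2],[0,0,-1.6],1],[[26.4,-28.8,0.2],[0,0,-1.4],1],[[28.6,-34.1,0.2],[0,0,-1.2],1],[[30.3,-39.5,0.1],[0,0,-0.8],1],[[31.5,-45,0.1],[0,0,-0.3],1],[[32.2,-50.6,0],[0,0,0.2],1],[[32.5,-56.3,-0.1],[0,0,0.9],1]]'
python3 - <<'E'
from h import *
print(row(*pose(.06+np.pi*7/6)),bot.read_state()["moment"])
E
```

```text
time_s: 14.32
position: [0.4571, -0.0975, 0.208]
tcp_rot: [[-0.697, 0.699, 0.161], [0.498, 0.633, -0.593], [-0.516, -0.333, -0.789]]
force: [4.2, -3.6, -2.4]
opening: 0.303
([-0.8, 0.5, -0.5], [-0.21, -0.24, -0.09]) [-0.4003 -0.073  -0.0633]
```

```bash
python3 -m jog '[[[-0.3,-5.7,-0.1],[0,0,0.8],1],[[-1.2,-11.3,-0.2],[0,0,1.6],1],[[-2.5,-16.8,-0.4],[0,0,2.6],1],[[-4.3,-22.2,-0.5],[0,0,3.6],1],[[-6.5,-27.4,-0.7],[0,0,4.7],1],[[-9.2,-32.3,-0.9],[0,0,5.8],1],[[-12.3,-37.1,-1.1],[0,0,7],1],[[-15.9,-41.5,-1.2],[0,0,8.2],1],[[-19.8,-45.6,-1.4],[0,0,9.5],1],[[-24,-49.4,-1.6],[0,0,10.8],1],[[-28.5,-52.8,-1.8],[0,0,12.1],1],[[-33.4,-55.7,-2],[0,0,13.4],1]]'
python3 - <<'E'
from h import *
print(row(*pose(.06+np.pi*1.5)),bot.read_state()["moment"])
E
```

```text
time_s: 15.32
position: [0.4408, -0.1482, 0.2454]
tcp_rot: [[-0.515, 0.842, 0.16], [0.632, 0.499, -0.593], [-0.579, -0.205, -0.789]]
force: [3.6, -2.6, -8.1]
opening: 0.301
([-0.9, 1.0, -0.5], [-0.33, -0.24, -0.14]) [0.5663 0.0167 0.1375]
```

```bash
python3 -m jog '[[[-5.5,-1.3,-0.2],[0,0,1.3],1],[[-11.1,-2.1,-0.4],[0,0,2.6],1],[[-16.8,-2.4,-0.6],[0,0,3.8],1],[[-22.5,-2.2,-0.8],[0,0,5.1],1],[[-28.1,-1.5,-0.9],[0,0,6.2],1],[[-33.6,-0.4,-1.1],[0,0,7.4],1],[[-39.1,1.3,-1.3],[0,0,8.4],1],[[-44.3,3.4,-1.4],[0,0,9.4],1],[[-49.4,5.9,-1.6],[0,0,10.3],1],[[-54.2,8.9,-1.7],[0,0,11.1],1],[[-58.7,12.3,-1.8],[0,0,11.9],1],[[-62.9,16.1,-1.9],[0,0,12.5],1]]'
python3 - <<'E'
from h import *
print(row(*pose(.06+np.pi*11/6)),bot.read_state()["moment"])
E
```

```text
time_s: 16.32
position: [0.487, -0.1788, 0.2805]
tcp_rot: [[-0.321, 0.933, 0.159], [0.724, 0.351, -0.594], [-0.611, -0.076, -0.788]]
force: [0.2, -4.2, -8.3]
opening: 0.307
([-0.1, 0.7, -0.5], [-0.41, -0.08, -0.06]) [ 0.63    0.3783 -0.0556]
```

```bash
python3 -m jog '[[[-2.9,4.9,-0.1],[0,0,0.5],1],[[-5.3,10,-0.1],[0,0,1],1],[[-7.3,15.3,-0.2],[0,0,1.3],1],[[-8.9,20.8,-0.2],[0,0,1.5],1],[[-9.9,26.3,-0.2],[0,0,1.6],1],[[-10.5,32,-0.2],[0,0,1.6],1],[[-10.5,37.6,-0.2],[0,0,1.4],1],[[-10.1,43.3,-0.2],[0,0,1.2],1],[[-9.2,48.9,-0.1],[0,0,0.8],1],[[-7.8,54.4,-0.1],[0,0,0.3],1],[[-5.9,59.7,0],[0,0,-0.2],1],[[-3.6,64.9,0.1],[0,0,-0.9],1]]'
python3 - <<'E'
from h import *
print(row(*pose(.06+np.pi*13/6)),bot.read_state()["moment"])
E
```

```text
time_s: 17.32
position: [0.549, -0.1581, 0.2776]
tcp_rot: [[-0.338, 0.927, 0.16], [0.717, 0.364, -0.594], [-0.609, -0.086, -0.788]]
force: [-4.0, -0.9, -3.6]
opening: 0.302
([-0.5, 0.3, -0.7], [-0.37, -0.07, 0.06]) [ 0.4085  0.6406 -0.4035]
```

One turn is done and tracks to about 1 mm. Second turn.

```bash
python3 -m jog '[[[2.7,5,0.1],[0,0,-0.8],1],[[5.8,9.7,0.2],[0,0,-1.6],1],[[9.3,14.2,0.4],[0,0,-2.6],1],[[13.2,18.3,0.5],[0,0,-3.6],1],[[17.5,22,0.7],[0,0,-4.7],1],[[22,25.4,0.9],[0,0,-5.8],1],[[26.9,28.4,1.1],[0,0,-7],1],[[31.9,30.9,1.2],[0,0,-8.2],1],[[37.2,33,1.4],[0,0,-9.5],1],[[42.6,34.6,1.6],[0,0,-10.8],1],[[48.2,35.7,1.8],[0,0,-12.1],1],[[53.8,36.4,2],[0,0,-13.4],1]]'
python3 - <<'E'
from h import *
print(row(*pose(.06+np.pi/2)))
E
```

```text
time_s: 18.32
position: [0.5643, -0.1079, 0.2406]
tcp_rot: [[-0.544, 0.823, 0.16], [0.612, 0.52, -0.596], [-0.573, -0.227, -0.787]]
force: [-5.5, -1.0, 2.9]
opening: 0.303
([-0.3, 1.0, -0.7], [-0.43, -0.09, 0.12])
```

```bash
python3 -m jog '[[[5.5,1.5,0.2],[0,0,-1.3],1],[[11.1,2.4,0.4],[0,0,-2.6],1],[[16.7,2.9,0.6],[0,0,-3.8],1],[[22.4,2.9,0.8],[0,0,-5.1],1],[[28,2.4,0.9],[0,0,-6.2],1],[[33.6,1.4,1.1],[0,0,-7.4],1],[[39.1,0,1.3],[0,0,-8.4],1],[[44.4,-2,1.4],[0,0,-9.4],1],[[49.5,-4.4,1.6],[0,0,-10.3],1],[[54.4,-7.2,1.7],[0,0,-11.1],1],[[59.1,-10.5,1.8],[0,0,-11.9],1],[[63.4,-14.1,1.9],[0,0,-12.5],1]]'
python3 - <<'E'
from h import *
print(row(*pose(.06+np.pi*5/6)))
E
```

```text
time_s: 19.32
position: [0.5199, -0.0777, 0.2061]
tcp_rot: [[-0.709, 0.686, 0.163], [0.485, 0.641, -0.595], [-0.513, -0.343, -0.787]]
force: [0.2, -5.8, 4.4]
opening: 0.302
([0.7, 0.2, -0.6], [-0.24, -0.06, 0.03])
```

```bash
python3 -m jog '[[[4.8,-3,0.1],[0,0,-0.5],1],[[9.3,-6.5,0.1],[0,0,-1],1],[[13.5,-10.3,0.2],[0,0,-1.3],1],[[17.3,-14.5,0.2],[0,0,-1.5],1],[[20.7,-19,0.2],[0,0,-1.6],1],[[23.8,-23.8,0.2],[0,0,-1.6],1],[[26.4,-28.8,0.2],[0,0,-1.4],1],[[28.6,-34.1,0.2],[0,0,-1.2],1],[[30.3,-39.5,0.1],[0,0,-0.8],1],[[31.5,-45,0.1],[0,0,-0.3],1],[[32.2,-50.6,0],[0,0,0.2],1],[[32.5,-56.3,-0.1],[0,0,0.9],1]]'
python3 - <<'E'
from h import *
print(row(*pose(.06+np.pi*7/6)))
E
```

```text
time_s: 20.32
position: [0.4573, -0.0973, 0.208]
tcp_rot: [[-0.697, 0.699, 0.161], [0.498, 0.633, -0.593], [-0.516, -0.333, -0.789]]
force: [4.4, -5.5, -5.2]
opening: 0.307
([-0.7, 0.2, -0.5], [-0.18, -0.23, -0.08])
```

```bash
python3 -m jog '[[[-0.3,-5.7,-0.1],[0,0,0.8],1],[[-1.2,-11.3,-0.2],[0,0,1.6],1],[[-2.5,-16.8,-0.4],[0,0,2.6],1],[[-4.3,-22.2,-0.5],[0,0,3.6],1],[[-6.5,-27.4,-0.7],[0,0,4.7],1],[[-9.2,-32.3,-0.9],[0,0,5.8],1],[[-12.3,-37.1,-1.1],[0,0,7],1],[[-15.9,-41.5,-1.2],[0,0,8.2],1],[[-19.8,-45.6,-1.4],[0,0,9.5],1],[[-24,-49.4,-1.6],[0,0,10.8],1],[[-28.5,-52.8,-1.8],[0,0,12.1],1],[[-33.4,-55.7,-2],[0,0,13.4],1]]'
python3 - <<'E'
from h import *
print(row(*pose(.06+np.pi*1.5)))
def seg(a,ths):
    P0,R0=pose(a);o=[]
    for t in ths:
        P,R=pose(t);d=np.round(1e3*R0.T@(P-P0),1).tolist();r=np.round(Ro.from_matrix(R0.T@R).as_rotvec(degrees=True)[2],1)
        o.append(f"[[{d[0]},{d[1]},{d[2]}],[0,0,{r}],1]")
    print("["+",".join(o)+"]")
d=np.radians
e=330+np.array([5,9.7,14,17.8,21,23.5,25.5,27,28,28,28,28]);seg(.06+d(330),.06+d(e))
E
```

```text
time_s: 21.32
position: [0.4408, -0.1482, 0.2455]
tcp_rot: [[-0.515, 0.842, 0.16], [0.632, 0.499, -0.593], [-0.579, -0.205, -0.789]]
force: [3.1, -3.9, -8.5]
opening: 0.301
([-0.8, 0.9, -0.4], [-0.33, -0.23, -0.14])
[[[-2.9,4.9,-0.1],[0,0,0.5],1],[[-5.2,9.7,-0.1],[0,0,0.9],1],[[-7.0,14.2,-0.2],[0,0,1.2],1],[[-8.3,18.3,-0.2],[0,0,1.4],1],[[-9.1,21.9,-0.2],[0,0,1.5],1],[[-9.7,24.6,-0.2],[0,0,1.6],1],[[-10.0,26.9,-0.2],[0,0,1.6],1],[[-10.2,28.6,-0.2],[0,0,1.6],1],[[-10.3,29.7,-0.2],[0,0,1.6],1],[[-10.3,29.7,-0.2],[0,0,1.6],1],[[-10.3,29.7,-0.2],[0,0,1.6],1],[[-10.3,29.7,-0.2],[0,0,1.6],1]]
```

```bash
python3 -m jog '[[[-5.5,-1.3,-0.2],[0,0,1.3],1],[[-11.1,-2.1,-0.4],[0,0,2.6],1],[[-16.8,-2.4,-0.6],[0,0,3.8],1],[[-22.5,-2.2,-0.8],[0,0,5.1],1],[[-28.1,-1.5,-0.9],[0,0,6.2],1],[[-33.6,-0.4,-1.1],[0,0,7.4],1],[[-39.1,1.3,-1.3],[0,0,8.4],1],[[-44.3,3.4,-1.4],[0,0,9.4],1],[[-49.4,5.9,-1.6],[0,0,10.3],1],[[-54.2,8.9,-1.7],[0,0,11.1],1],[[-58.7,12.3,-1.8],[0,0,11.9],1],[[-62.9,16.1,-1.9],[0,0,12.5],1]]'
```

```text
time_s: 22.32
position: [0.4873, -0.1788, 0.2807]
tcp_rot: [[-0.321, 0.933, 0.16], [0.724, 0.351, -0.594], [-0.611, -0.075, -0.788]]
force: [-0.3, -4.5, -8.2]
opening: 0.304
```

```bash
python3 -m jog '[[[-2.9,4.9,-0.1],[0,0,0.5],1],[[-5.2,9.7,-0.1],[0,0,0.9],1],[[-7,14.2,-0.2],[0,0,1.2],1],[[-8.3,18.3,-0.2],[0,0,1.4],1],[[-9.1,21.9,-0.2],[0,0,1.5],1],[[-9.7,24.6,-0.2],[0,0,1.6],1],[[-10,26.9,-0.2],[0,0,1.6],1],[[-10.2,28.6,-0.2],[0,0,1.6],1],[[-10.3,29.8,-0.2],[0,0,1.6],1],[[-10.4,30.5,-0.2],[0,0,1.6],1],[[-10.4,30.8,-0.2],[0,0,1.6],1],[[-10.4,30.8,-0.2],[0,0,1.6],1]]'; python3 -m jog '[[[0,0,0],[0,0,0],1],[[0,0,0],[0,0,0],1],[[0,0,0],[0,0,0],1],[[0,0,0],[0,0,0],1]]';python3 - <<'E'
from h import *
s=bot.read_state();print(row(*pose(.06)),s["moment"])
hub,X,Y,n,u,w,G,R=geom(38);v=s["position"]+.0167*w-hub;print(np.arctan2(v@X,v@u),np.hypot(v@X,v@u))
E
```

```text
time_s: 23.32
position: [0.5193, -0.1751, 0.2848]
tcp_rot: [[-0.296, 0.942, 0.161], [0.733, 0.332, -0.594], [-0.613, -0.058, -0.788]]
force: [-0.1, -3.4, -4.5]
opening: 0.305
time_s: 23.65
position: [0.5192, -0.1751, 0.2848]
tcp_rot: [[-0.296, 0.942, 0.161], [0.733, 0.332, -0.594], [-0.613, -0.058, -0.788]]
force: [-1.0, -1.8, -3.5]
opening: 0.304
([-0.2, 1.6, -0.5], [-0.32, -0.04, -0.05]) [ 0.255   0.2148 -0.0574]
0.03454167109854922 0.06482573612087744
```

```bash
python3 -m jog '[[[0,0,0],[0,0,0],0],[[0,0,0],[0,0,0],0],[[0,0,0],[0,0,0],0],[[0,0,0],[0,0,0],0],[[0,0,0],[0,0,0],0],[[0,0,0],[0,0,0],0],[[0,0,0],[0,0,0],0],[[0,0,0],[0,0,0],0],[[0,0,0],[0,0,0],0],[[0,0,0],[0,0,0],0]]'; python3 -m jog '[[[0,0,-8],[0,0,0],0],[[0,0,-25],[0,0,0],0],[[0,0,-50],[0,0,0],0],[[0,0,-80],[0,0,0],0],[[0,0,-105],[0,0,0],0],[[0,0,-118],[0,0,0],0],[[0,0,-120],[0,0,0],0],[[0,0,-120],[0,0,0],0],[[0,0,-120],[0,0,0],0],[[0,0,-120],[0,0,0],0],[[0,0,-120],[0,0,0],0]]'
python3 - <<'E'
from h import *
s=bot.read_state()
a=vision.capture("wrist")[:300,100:480];b=vision.capture("scene")[115:315,190:360]
a=cv2.resize(a,(430,340));b=cv2.resize(b,(365,430),interpolation=cv2.INTER_CUBIC);a=np.vstack([a,np.zeros((90,430,3),np.uint8)])
cv2.imwrite("pics/f1.png",np.hstack([a,b])[:,:,::-1])
M=vision.camera_info("wrist");K=M["intrinsics"];m=M["mount"]
T=np.eye(4);T[:3,:3]=s["tcp_rot"];T[:3,3]=s["position"];C=np.linalg.inv(T@m)
def proj(p):
    c=C[:3,:3]@p+C[:3,3];d=np.array([c[0],-c[1],-c[2]]);n=np.hypot(d[0],d[1]);th=np.arctan2(n,d[2])
    x=K[0,0]*th*d[:2]/n+K[:2,2];return ((x-[100,0])*1.1316).round(1)
hub,X,Y,n,u,w,G,_=geom(38)
for t in(0,.05,.1):print(t,proj(G(t)+.0275*n))
print("cover",proj(hub-.06*n))
E
```

```text
time_s: 24.48
position: [0.5191, -0.1751, 0.2846]
tcp_rot: [[-0.296, 0.942, 0.16], [0.733, 0.332, -0.594], [-0.613, -0.058, -0.788]]
force: [0.8, 0.4, 0.3]
opening: 0.955
time_s: 25.4
position: [0.4994, -0.1043, 0.378]
tcp_rot: [[-0.297, 0.942, 0.158], [0.733, 0.331, -0.594], [-0.612, -0.061, -0.789]]
force: [-0.7, -0.7, -0.7]
opening: 1.0
0 [198.  240.3]
0.05 [202.8 240.6]
0.1 [207.7 240.6]
cover [205.5 144.1]
```

View pics/f1.png

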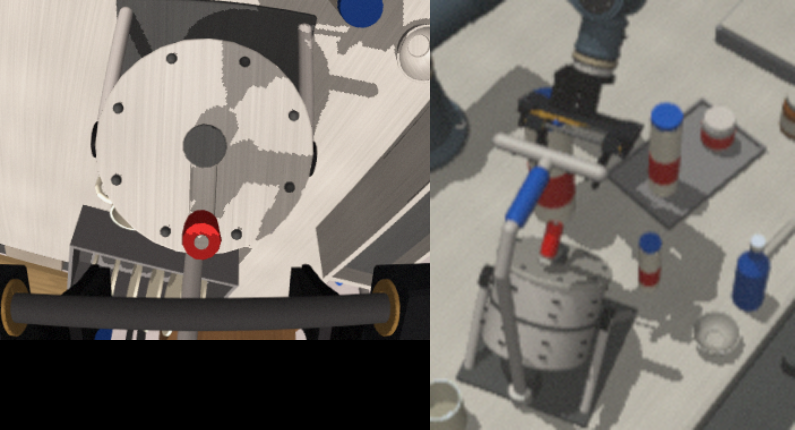

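The grip end is at (202,241), a crank angle of about +0.04 rad, and the canister stands upright in the tray. The hand is clear of everything, so I'll hand in.

```bash
python3 -c "
from rig import bot
print(bot.hand_in(),bot.read_state()['time_s'])"
```

```text
the job is handed in; nothing more can be done
the job is handed in; nothing more can be done
```

The job is done and handed in at about 25 s of the 72 s allowed; `hand_in` gave no verdict.

- **Canister:** I lifted the middle canister over to the free -y half of the tray, set it down (the force changed from -3.6 to +5.5 N at contact) and let go. The last picture shows it upright in the tray, clear of the tin.
- **Crank:** I gripped the red grip and turned the drum two full turns counter-clockwise, at 6 s or a little more per turn. The hand stayed within about 1 to 2 mm of the planned circle. No reading at the end of a move showed more than about 9 N at the wrist.
- **Release:** I stopped at the top, let go and backed off 120 mm along the crank's axis. The last wrist picture puts the crank about 0.04 rad past the top, inside the 0.15 rad within which it stays put, and the hand reads no contact force.

**What disagreed:**
- **Camera estimates:** the scene and top views differed by about 8 mm on the lid and the tray. The wrist view of the lid and the contact at the tray bore out the positions I used.
- **Start angle:** the wrist picture suggested the crank began at about +0.07 rad rather than 0, so the turn measured from the start may be about 0.03 rad short of two full turns. The grip still ends at the top.
- **Grip opening:** it read about 26 mm on the 28 mm grip, but held steady throughout.
- **Large canister:** by my calculation the hand passed within about 20 mm of it at the bottom of the circle. I felt no contact, but did not look closely at it afterwards.

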